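Hand over the specimen cases through the sprung hatch

TASK

Clear the sampling bench for the courier: the long swab carton left on the hatch ledge belongs on the narrow raised shelf, so lay it there lengthwise, centred and resting securely. Send every white specimen case through the sprung flap of the reception box, each pushed right in so that it drops inside and the flap shuts behind it. Leave the spray bottle and the orange basket where they are.

Things in the scene. Friction and masses are not known exactly. Their poses are not given: they have to be found in the camera images.
- hatch: reception box, fixed, white with a clear fixed lid; a steel ledge leads to its only entry. Origin on the table under the outer face of the front wall, midway across the entry; x points level into the box (the way to push), z up. The box reaches from x = 0 to 310 and y = -205 to 75 mm, top 240 mm above the table; front wall 6 thick. Entry 100 wide, from 140 to 220 mm above the table.
- ledge (a point): middle of the ledge's flat top, 140 mm above the table, 80 mm in front of the front wall. The ledge reaches from x = -160 to +6 mm of the hatch frame, is 130 wide, 14 thick and has no side walls; its last 50 mm before the flap are slick.
- drop (a point): the ledge's inner end, 6 mm inside the front face; behind it a steep slick slide leads down to a slick floor that slopes to one side. A case whose middle has passed this point tips in and slides away by itself. Fingers pointing down cannot go past the front wall, but a case pushed until its rear end reaches that wall falls in.
- flap (a joint): the sprung flap that closes the entry, a grey slick plastic plate 94 wide, 74 high, 4 thick, hung on a level hinge at its top, 217 mm above the table and 10 mm inside the front face. 0 = shut (hanging upright), grows as it swings inward and up, to 1.5 rad. A light spring shuts it: 0.5 to 2 N at its lower edge opens it.
- flap_edge (a point): middle of the flap's lower edge, 2 mm above the ledge when shut
- shelf: narrow raised wooden shelf, fixed, on two short posts. Origin at the centre of its top face, 80 mm above the table; x along its length (170 mm), y across it (34 mm wide), z up. No rims. The foot plate on the table is 160 by 56.
- carton: long swab carton, brown cardboard with a white paper band round its middle, 140 long, 40 wide, 30 high (mm), 0.09 kg, rigid; at the start it lies on the hatch ledge, in the way of the cases. Origin at its centre; x along its length, z through its 30 mm height. May lie on any long side.
- case1: sealed specimen case (the number present is three or four): a hard white plastic block 84 long, 46 wide, 46 high (mm), with a grey seam band and a small steel latch at each end, about 0.15 kg, lying on the table at the start. Origin at its centre; x along its length. Any of its long sides may lie down.
- case2: sealed specimen case (the number present is three or four): a hard white plastic block 84 long, 46 wide, 46 high (mm), with a grey seam band and a small steel latch at each end, about 0.15 kg, lying on the table at the start. Origin at its centre; x along its length. Any of its long sides may lie down.
- case3: sealed specimen case (the number present is three or four): a hard white plastic block 84 long, 46 wide, 46 high (mm), with a grey seam band and a small steel latch at each end, about 0.15 kg, lying on the table at the start. Origin at its centre; x along its length. Any of its long sides may lie down.
- case4: sealed specimen case (the number present is three or four): a hard white plastic block 84 long, 46 wide, 46 high (mm), with a grey seam band and a small steel latch at each end, about 0.15 kg, lying on the table at the start. Origin at its centre; x along its length. Any of its long sides may lie down.
- spray: bystander: upright white bottle with a blue cap, 66 across, 170 high; origin at the centre of its underside
- basket: bystander: orange slatted basket with flat packs in it, 120 x 220 x 70; origin at the centre of its underside

How it is judged:
By the outcome, as a careful person would: the job done as asked, in the order asked, and still so for the second after the job is handed in, with the robot touching nothing.
Of case1, case2, case3, case4 only 3 to 4 are there at a start; the rules pass over those that are not, and their reading is None.
At some moment in a run one of case1, case2, case3, case4 may be knocked a few centimetres aside while the robot is not near it.
Once in a run the grip may slacken for a moment while it holds something.
It also fails if it takes over 210 s, if anything falls off the work surface, if the arm or the gripper's body presses on something with over 40 N, if the wrist force passes 120 N, or if a joint passes its speed limit or range.

ROBOT

A 7-joint arm with a two-finger parallel gripper is mounted at the origin on the work surface. World frame = base frame: x ahead of the robot, y to its left, z up, the work surface at z = 0. Lengths are in m, angles in rad, forces in N, time in s.
With the tool pointing down it reaches from about 0.425 to 0.825 m from the base axis. Payload 3.6 kg.
Tool frame: the origin (TCP) lies midway between the tips of the shut fingers; the grasp point (between the pads) lies 19 mm behind it (robot.pinch_z is the distance from the TCP to the grasp point, in m); z points along the fingers, y is the direction in which the jaws open and shut (so a half turn about z gives the same grasp; the last joint's range is limited). The gripper opens to 93 mm and grips with 3 to 60 N. Pads are 15 mm wide; open, the fingers measure 128 mm over their backs; the gripper's body (75 mm by 188 mm) begins 65 mm behind the grasp point.
Start: joints at [1.321, 0.615, -0.013, 1.423, 0.008, 1.103, -0.04], TCP at [0.144, -0.634, 0.219] pointing down, gripper open.
Joint ranges: [-3.12, 3.12], [-0.3, 2.06], [-1.34, 1.32], [0.26, 2.42], [-1.36, 4.5], [0.01, 1.98], [-2.84, 2.84]. Speed limits (rad/s): [2.79, 2.79, 3.14, 3.14, 3.14, 3.14, 3.14].

INTERFACE

Orientations are given as a unit quaternion [x, y, z, w].
In Python, from plant import robot gives the robot as it stands. The module is installed in compiled form; this text tells all that it offers. Calls block until the motion is done:
- robot.movep(position, orientation): joint-space move of the TCP to a pose.
- robot.move_linear(position, velocity=0.15, ori=None, contact_N=None): straight line of the TCP; ori=None keeps the orientation; velocity is the mean speed in m/s. With contact_N (N) it stops when the force on the tool has changed by that much, and returns True; else False.
- robot.move_j(angles): joint-space move.
- robot.move_gripper(opening, f_grip=None): finger opening in m; f_grip is the grip in N (None keeps the last); returns when the fingers have stopped.
- robot.wait(seconds).
- robot.inverse_kinematics(position, orientation): joint angles nearest the present ones, or None.
- robot.get_obs(): the state.
- robot.grab_frame(name): name is "scene" or "top" or "wrist"; returns a dict with "img" (384x512x3 uint8, red, green, blue), "depth" (384x512 float32, m along the optical axis (not along the pixel's ray), 0 where there is no reading), "intrinsics" (3x3 intrinsics, pixels), "dist_coeffs" ([k1, k2, p1, p2, k3] as OpenCV has them; the pictures are not rectified), "extrinsics" (4x4, takes a point from world to camera coordinates); the wrist camera has in their place "T_tool_cam" (4x4, takes a point from camera to tool coordinates, whose origin is the TCP and whose axes are the flange's). Camera axes: x right, y down, z forward; pixel columns grow to the right and rows downward; lengths in m; the calibration is good to about 2 mm. A picture is of the moment at which its call begins: read the wrist's pose just before it.
A pose or a line that the arm cannot do raises robot.Unreachable and nothing moves.
- robot.hand_in(): hands the job in, once; it reports no verdict.
Trained networks look in a picture, given as the dict that the camera call returned (one of the last four; its "shot" number tells which), for a name from the list of things; names that differ only in an ending like _2 or _b are one class to them, and where a whole thing is asked for, a point or a joint stands for the part that bears it (a point fixed in the world has none). Each returns a list of dicts, best first, with "confidence" (0 to 1); they miss things now and then, are a little off and sometimes report something else, mostly with a low value. They report only what shows in the picture. A call takes as long as a camera call.
- robot.find_in(thing, picture): "box" ([left, top, right, bottom] in pixels, round what is visible of it).
- robot.masks_of(thing, picture): "mask" (384x512 bool, what is visible of it) and "box" ([left, top, right, bottom] in pixels, round what is visible of it).
- robot.tip_of(thing, picture): "pixel" ([row, column] in pixels: a listed point, or the origin of a listed thing).
The state is a dict: "clock": time; "qpos": joint angles; "joint_vel": joint speeds; "tau": joint torques, N m; "tool_pos": TCP position; "ee_rot": TCP orientation; "wrist_force": force on the tool from outside, world axes, zero at the start; "wrist_torque": the same for the moment, N m; "width": finger opening in m.
Only numpy, scipy, OpenCV 4.12 (cv2) and the standard library are available. Lean on these libraries where they do the work, as an engineer would, in place of code of your own. Each camera call takes 0.05 s, during which the arm holds its last target. There are 200 camera calls.

## Working session

There is one attempt and no reset: what is moved stays moved. The work goes in short steps, each a Python script; the robot and the scene stay as the last script left them, time stands still between calls to the robot, and variables do not carry over. Pictures are saved under pics/ and viewed, about 12 in all and at most 16, crops included, and the job is handed in when it is done.

```bash
mkdir -p pics
cat > h.py <<'E'
import numpy as np, cv2
from plant import robot
from scipy.spatial.transform import Rotation as R
def save(p,n): cv2.imwrite(f'pics/{n}.png',cv2.cvtColor(p['img'],cv2.COLOR_RGB2BGR))
def toolT():
    o=robot.get_obs(); T=np.eye(4); T[:3,:3]=R.from_quat(o['ee_rot']).as_matrix(); T[:3,3]=o['tool_pos']; return T
def grab(name):
    T=toolT(); p=robot.grab_frame(name)
    p['wc']=T@p['T_tool_cam'] if name=='wrist' else np.linalg.inv(p['extrinsics'])
    return p
def pts(p,mask):
    r,c=np.nonzero(mask&(p['depth']>0)); z=p['depth'][r,c]
    u=cv2.undistortPoints(np.stack([c,r],1).astype(np.float64)[:,None],p['intrinsics'],p['dist_coeffs'])[:,0]
    X=np.c_[u*z[:,None],z]; return X@p['wc'][:3,:3].T+p['wc'][:3,3]
def rect(P,zlo,zhi):
    Q=P[(P[:,2]>zlo)&(P[:,2]<zhi)]
    (c,s,a)=cv2.minAreaRect((Q[:,:2]*1000).astype(np.float32))
    if s[0]<s[1]: s=(s[1],s[0]); a+=90
    return np.array(c)/1000,np.array(s),((a+90)%180)-90,len(Q)
def down(yaw): # tool z down, tool y (jaws) along world angle yaw
    y=np.array([np.cos(yaw),np.sin(yaw),0]); z=np.array([0,0,-1.]); x=np.cross(y,z)
    return R.from_matrix(np.stack([x,y,z],1)).as_quat()
E
python3 - <<'E'
from h import *
o=robot.get_obs(); print(o['clock'],o['tool_pos'],R.from_quat(o['ee_rot']).as_matrix().round(2).tolist(),o['width'],robot.pinch_z)
ims=[]
for n in ('scene','top'):
    p=grab(n); ims.append(p['img'])
    print(n,'campos',p['wc'][:3,3].round(3))
    for t in ('hatch','shelf','carton','case1','spray','basket','flap'):
        for d in robot.masks_of(t,p):
            if d['confidence']<.3: continue
            P=pts(p,d['mask'])
            if len(P)<10: continue
            zt=np.percentile(P[:,2],97)
            print(n,t,round(d['confidence'],2),np.array(d['box']).astype(int),'ztop',zt.round(3),'lo',P.min(0).round(3),'hi',P.max(0).round(3),rect(P,zt-.008,zt+.006))
        if t=='hatch':
            for q in ('ledge','drop','flap_edge','hatch','shelf'): print(q,[(np.round(d['pixel']),round(d['confidence'],2)) for d in robot.tip_of(q,p)[:1]])
for i,n in zip(ims,('scene','top')): save({'img':i},n)
E
```

```text
0.0 [ 0.14409476 -0.63299858  0.21747005] [[0.98, 0.22, -0.0], [0.22, -0.98, 0.0], [-0.0, -0.0, -1.0]] 0.09326729913394198 0.0188
scene campos [ 1.252 -0.632  0.652]
scene hatch 0.84 [261 108 444 227] ztop 0.239 lo [-0.268 -0.016 -0.208] hi [0.818 1.496 0.243] (array([0.64384192, 0.28973453]), array([314.52804565, 285.36743164]), 76.06571960449219, 3830)
ledge [(array([163., 287.]), 0.91)]
drop []
flap_edge [(array([156., 314.]), 0.61)]
hatch [(array([198., 310.]), 0.89)]
shelf [(array([243., 144.]), 0.78)]
scene shelf 0.84 [122 227 173 286] ztop 0.081 lo [ 0.44  -0.451 -0.002] hi [ 0.615 -0.349  0.082] (array([ 0.52877765, -0.40915747]), array([172.4296875 ,  36.86680603]), 11.768034934997559, 691)
scene carton 0.66 [265 150 310 166] ztop 0.17 lo [ 0.238  0.004 -0.002] hi [0.552 0.377 0.174] (array([0.51248346, 0.074551  ]), array([139.04756165,  44.25383759]), 72.13682556152344, 321)
scene carton 0.43 [118 229 177 288] ztop 0.081 lo [ 0.33  -0.453 -0.003] hi [ 0.615 -0.343  0.082] (array([ 0.52892139, -0.40977664]), array([172.52830505,  35.26575851]), 11.265886306762695, 693)
scen
[... 2566 characters left out ...]
326 -0.004] hi [ 0.495 -0.227  0.053] (array([ 0.45910852, -0.27297913]), array([85.0322113 , 45.89541626]), -71.36565780639648, 519)
top case1 0.74 [311 190 344 214] ztop 0.05 lo [ 0.557 -0.331 -0.004] hi [ 0.62  -0.242  0.053] (array([ 0.58867804, -0.28835483]), array([83.13043213, 45.87525177]), -75.6513032913208, 496)
top basket 0.67 [254 107 340 157] ztop 0.071 lo [ 0.715 -0.316 -0.004] hi [ 0.863 -0.094  0.075] (array([ 0.77839648, -0.2048223 ]), array([220.50048828, 119.77142334]), 88.61087799072266, 536)
top flap 0.58 [144 195 161 234] ztop 0.194 lo [0.498 0.149 0.14 ] hi [0.587 0.173 0.223] (array([0.54474451, 0.16041032]), array([81.99902344,  2.17728853]), -14.036628723144531, 41)
```

View pics/scene.png

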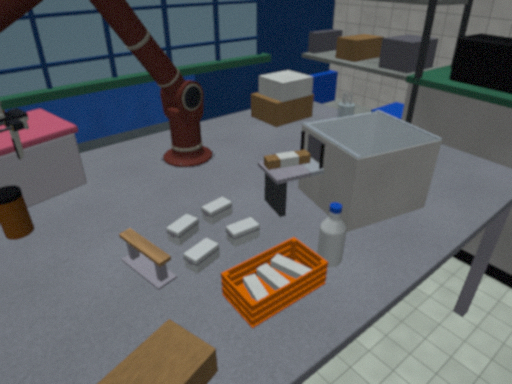

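View pics/top.png

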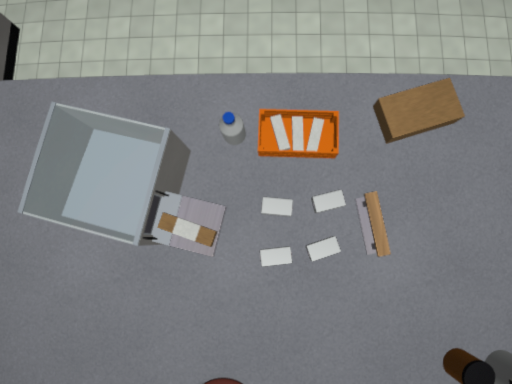

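The scene shows four cases, the carton on the ledge, the hatch at upper left in the top view, and the shelf at right. The two cameras agree to within about 5 mm. I'll take the carton first.

```bash
cat >> h.py <<'E'
HY=np.radians(76.2); HX=np.array([np.cos(HY),np.sin(HY)]); HN=np.array([-HX[1],HX[0]])
HO=np.array([.6416,.289])-.155*HX+.065*HN
def hat(x,y=0): return HO+x*HX+y*HN
def ori(xy,z,yaw):
    """jaw axis at yaw or yaw+pi, whichever keeps the wrist nearest mid range"""
    best=None
    for k in (0,np.pi):
        q=down(yaw+k); s=robot.inverse_kinematics([*xy,z],q)
        if s is not None and (best is None or abs(s[6])<best[0]): best=(abs(s[6]),q)
    return best[1]
def wide(yaw): return np.radians(yaw)+np.pi/2
def st(m=''):
    o=robot.get_obs(); print(m,'t',round(o['clock'],1),o['tool_pos'].round(3),'w',round(o['width'],4),'F',np.round(o['wrist_force'],1))
def see(thing,cam,zlo,zhi,n=1,minc=.3):
    p=grab(cam); out=[]
    for d in robot.masks_of(thing,p):
        if d['confidence']<minc: continue
        P=pts(p,d['mask'])
        if ((P[:,2]>zlo)&(P[:,2]<zhi)).sum()>30: out.append((*rect(P,zlo,zhi),round(d['confidence'],2)))
    return out,p
E
python3 - <<'E'
from h import *
print('origin',HO,'ledge',hat(-.08))
c=np.array([.509,.0747]); q=ori(c,.3,wide(71))
robot.movep([*c,.30],q); st('above')
r,p=see('carton','wrist',.162,.180); print(r); save(p,'w1')
r2,_=see('hatch','wrist',.13,.148); print('hatch/ledge',r2)
E
```

```text
origin [0.54150359 0.15397886] ledge [0.52242091 0.07628812]
above t 4.1 [0.509 0.073 0.3  ] w 0.0929 F [ 0.5  0.1 -0.1]
[(array([0.50752219, 0.07603523]), array([139.50462341,  40.54247665]), 71.07566833496094, 6578, 0.92), (array([0.60491248, 0.13234286]), array([261.71847534, 108.42728424]), 6.394648551940918, 356, 0.3)]
hatch/ledge [(array([0.58937268, 0.06200333]), array([269.33999634, 163.90760803]), -13.783592224121094, 14751, 0.95)]
```

View pics/w1.png

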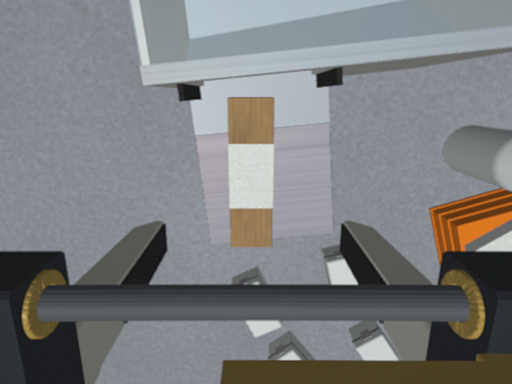

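The wrist view shows the carton (columns 228–274, rows 97–247) lying clear on the ledge with nothing between the jaws.

Run:
```python
from h import *
c=np.array([.5076,.0755]); q=ori(c,.3,wide(71.05))
robot.movep([*c,.22],q); robot.move_linear([*c,.147],.08,contact_N=8); st('down')
robot.move_gripper(.02,f_grip=25); st('grip')
robot.move_linear([*c,.26],.12); st('up')
s=np.array([.5275,-.4105]); qs=ori(s,.26,wide(11.6))
robot.movep([*s,.26],qs); st('over shelf')
r,p=see('shelf','wrist',.07,.09); print(r); save(p,'w2')
r,p=see('carton','wrist',.2,.32); print(r)
```

```text
down t 5.8 [0.508 0.076 0.147] w 0.0929 F [-0.7  0.2 -0.6]
grip t 6.7 [0.508 0.075 0.147] w 0.0398 F [-0.7  0.3 -0. ]
up t 7.8 [0.507 0.075 0.259] w 0.0398 F [-0.1 -0.6 -0.6]
over shelf t 9.5 [ 0.529 -0.408  0.26 ] w 0.0396 F [-0.8 -0.8 -0.7]
[(array([ 0.60238605, -0.39656277]), array([33.03750229, 14.43588352]), -78.26115894317627, 512, 0.74)]
[(array([ 0.53371136, -0.40727924]), array([129.46733093,  46.93320465]), 11.702187538146973, 19364, 0.68)]
```

View pics/w2.png

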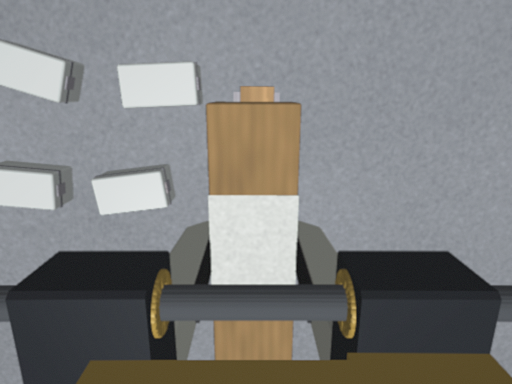

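The carton is held square and level over the shelf, whose end shows at column 257, row 93. I'm lowering it now.

Run:
```python
from h import *
s=np.array([.527,-.4115]); qs=ori(s,.2,wide(11.6))
robot.move_linear([*s,.12],.12,ori=qs); robot.wait(.3); st('near')
print(robot.move_linear([*s,.084],.03,contact_N=2)); st('touch')
robot.move_gripper(.05); robot.wait(.2); robot.move_gripper(.09); st('open')
robot.move_linear([*s,.20],.12); 
robot.movep([.45,0.25,.35],qs)
for cam in('top','scene'):
    r,p=see('carton',cam,.10,.118); print(r)
    if cam=='top': print([(x[0].round(3),x[2],x[4]) for x in see('case1','top',.04,.056)[0]])
st(); save(p,'s2')
cv2.imwrite('pics/s2.png',cv2.resize(cv2.imread('pics/s2.png')[120:320,80:350],None,fx=2.5,fy=2.5))
```

```text
near t 11.4 [ 0.527 -0.412  0.12 ] w 0.0398 F [ 0.2 -0.1 -1.7]
True
touch t 12.4 [ 0.527 -0.411  0.087] w 0.0398 F [-0.9  0.6  3.1]
open t 13.8 [ 0.526 -0.411  0.086] w 0.0901 F [-0.2 -0.4  0.4]
[(array([ 0.52568579, -0.41218298]), array([141.3150177 ,  43.01148224]), 12.902262687683105, 910, 0.65)]
[(array([ 0.438, -0.144]), -83.69789123535156, 0.97), (array([ 0.589, -0.289]), -75.04645347595215, 0.9), (array([ 0.459, -0.273]), -71.75824356079102, 0.79), (array([ 0.574, -0.146]), 85.18378448486328, 0.62), (array([ 0.777, -0.207]), 88.45801544189453, 0.45)]
[(array([ 0.52955536, -0.40968442]), array([142.2830658 ,  42.92769241]), 11.804574966430664, 716, 0.7)]
 t 17.6 [0.45 0.25 0.35] w 0.0901 F [ 0.1 -0.5  0.3]
```

View pics/s2.png

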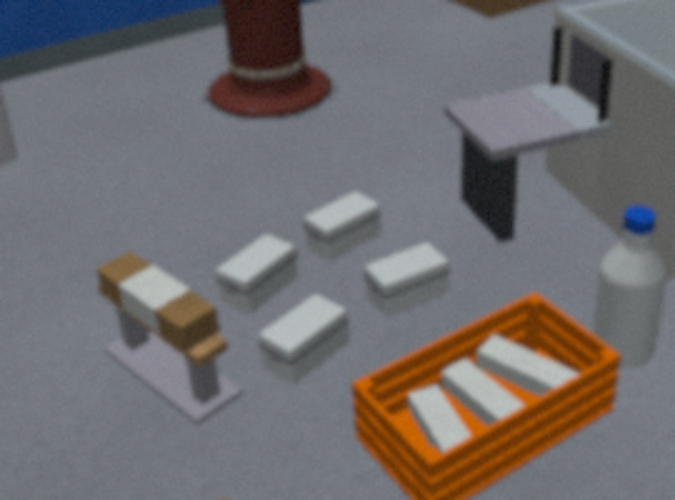

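The carton lies on the shelf centred and lengthwise (crop about 160,305), and the ledge is clear. Next is the first case.

```bash
cat >> h.py <<'E'
def cases():
    r,p=see('case1','top',.04,.056)
    return [x for x in r if 75<x[1][0]<93 and 38<x[1][1]<54 and x[0][0]<.7],p
def pick(c,yaw):
    q=ori(c,.2,wide(yaw))
    robot.move_gripper(.09); robot.movep([*c,.20],q)
    r,_=see('case1','wrist',.04,.056)          # close look
    r=[x for x in r if np.linalg.norm(x[0]-c)<.05 and 75<x[1][0]<93]
    if r: print('close',r[0][0].round(4),r[0][1].round(0),round(r[0][2],1)); c,yaw=r[0][0],r[0][2]; q=ori(c,.2,wide(yaw))
    robot.movep([*c,.10],q); hit=robot.move_linear([*c,.008],.08,contact_N=8)
    if hit: st('HIT')
    robot.move_gripper(.02,f_grip=30); robot.move_linear([*c,.12],.12); robot.wait(.1); st('lifted')
    return robot.get_obs()['width']>.04
def place():
    a=hat(-.085); q=ori(a,.3,HY+np.pi/2)
    o=robot.get_obs()['tool_pos']; robot.move_linear([*o[:2],.27],.2)
    robot.movep([*a,.27],q); robot.move_gripper(.02,f_grip=30)
    w=robot.get_obs()['width']; st('over ledge')
    if w<.04: return False
    robot.move_linear([*a,.165],.12); robot.move_linear([*a,.145],.03,contact_N=2); st('set')
    robot.move_gripper(.06); robot.move_gripper(.085)
    robot.move_linear([*hat(-.085),.27],.2); robot.movep([*hat(-.15),.30],q)
    r,p=see('case1','wrist',.175,.2); print('on ledge',[(((x[0]-HO)@np.c_[HX,HN]).round(3),x[1].round(0),round(x[2],1)) for x in r])
    return p
def push():
    q=ori(hat(-.1),.3,HY+np.pi/2); robot.move_gripper(.008)
    b=hat(-.15); robot.move_linear([*b,.20],.2,ori=q)
    print('down hit',robot.move_linear([*b,.168],.08,contact_N=6))
    print('push hit',robot.move_linear([*hat(-.0085),.168],.06,contact_N=15)); st('pushed')
    robot.wait(.3); robot.move_linear([*hat(-.06),.168],.15); robot.move_linear([*hat(-.06),.30],.2)
E
python3 - <<'E'
from h import *
c=[.574,-.146]
ok=pick(c,85); print(ok)
if ok:
    p=place()
    if p is not False: save(p,'w3')
E
```

```text
close [ 0.5746 -0.1447] [83. 46.] 84.9
lifted t 23.3 [ 0.574 -0.145  0.119] w 0.0455 F [ 0.3 -1.2 -1.2]
True
over ledge t 25.3 [0.522 0.07  0.27 ] w 0.0459 F [ 0.5 -0.2 -1.6]
set t 26.9 [0.521 0.071 0.148] w 0.0458 F [ 0.7 -0.8  4.2]
on ledge [(array([-0.086,  0.001]), array([86., 47.]), 76.7)]
```

View pics/w3.png

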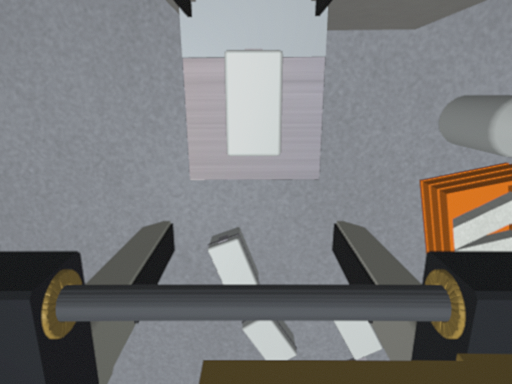

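The case sits straight and central on the ledge (columns 226–281, rows 50–155). Now the push.

Run:
```python
from h import *
push(); robot.movep([*hat(-.22),.33],ori(hat(-.2),.33,HY+np.pi/2)); st()
p=grab('wrist'); a=p['img']; s=grab('scene'); print('flap',[(d['confidence'],d['box'],np.median(pts(s,d['mask']),0).round(3)) for d in robot.masks_of('flap',s)[:1]])
b=cv2.resize(s['img'][80:280,220:460],(480,384)); save({'img':cv2.resize(np.hstack([a,b]),(800,310))},'m1')
print([(x[0].round(3),round(x[2]),x[4]) for x in cases()[0]])
```

```text
down hit False
push hit False
pushed t 34.3 [0.539 0.145 0.168] w 0.0082 F [-1.5 -1.8  1.6]
 t 36.6 [ 0.489 -0.058  0.329] w 0.0075 F [0.3 0.8 0.7]
flap [(0.59, [307.3, 134.6, 320.4, 162.1], array([0.538, 0.164, 0.178]))]
[(array([ 0.459, -0.273]), -72, 0.72), (array([ 0.589, -0.288]), -76, 0.66), (array([ 0.438, -0.144]), -83, 0.64)]
```

View pics/m1.png

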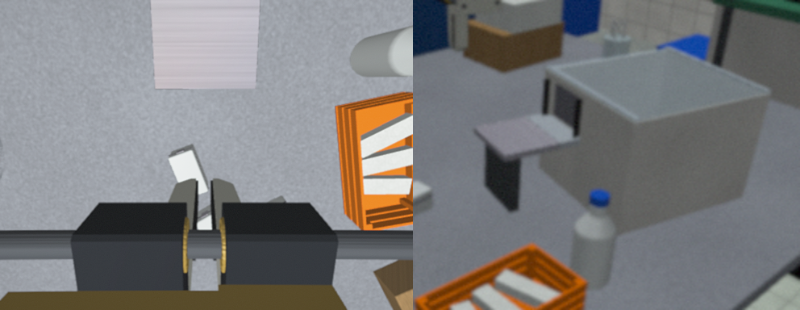

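The ledge is empty and the flap is shut, its plane about 9 mm inside the front face. I'll do the next case with guards.

```bash
cat > cyc.py <<'E'
from h import *
import sys
def cyc():
    cs,p=cases(); cs=sorted(cs,key=lambda x:-x[0][1]); print('left',[(x[0].round(3),round(x[2])) for x in cs])
    save(p,sys.argv[1])
    if not cs: return
    if not pick(cs[0][0],cs[0][2]): print('PICK FAIL'); return
    if place() is False: print('LOST'); return
    r,_=see('case1','wrist',.175,.2)
    L=[(x[0]-HO)@np.c_[HX,HN] for x in r]
    L=[l for l in L if abs(l[1])<.015 and -.10<l[0]<-.07]
    if not L: print('NOT AS EXPECTED'); return
    push(); robot.movep([*hat(-.3,.15),.33],ori(hat(-.3,.15),.33,HY+np.pi/2))
    s=grab('scene'); print('flap x',[(round(d['confidence'],2),((np.median(pts(s,d['mask'])[:,:2],0)-HO)@HX).round(3)) for d in robot.masks_of('flap',s)[:1]]); st()
    p=cases()[1]; save({'img':cv2.resize(p['img'][90:270,10:240],(690,540))},sys.argv[1]+'b')
cyc()
E
python3 cyc.py t2
```

```text
left [(array([ 0.439, -0.144]), -85), (array([ 0.459, -0.272]), -72), (array([ 0.589, -0.289]), -76)]
close [ 0.4384 -0.142 ] [85. 46.] -84.0
lifted t 42.8 [ 0.438 -0.142  0.119] w 0.0458 F [-0.5 -0.  -1.2]
over ledge t 44.8 [0.521 0.069 0.27 ] w 0.0456 F [-0.3 -0.2 -0.9]
set t 46.4 [0.521 0.071 0.148] w 0.0459 F [0.6 0.2 3.2]
on ledge [(array([-0.086,  0.001]), array([86., 47.]), 76.9)]
down hit False
push hit False
pushed t 53.9 [0.539 0.145 0.168] w 0.0082 F [-0.6 -1.6  1.9]
flap x [(0.75, np.float64(0.01))]
 t 56.7 [ 0.325 -0.101  0.33 ] w 0.0076 F [-0.5  0.7 -0.7]
```

View pics/t2b.png

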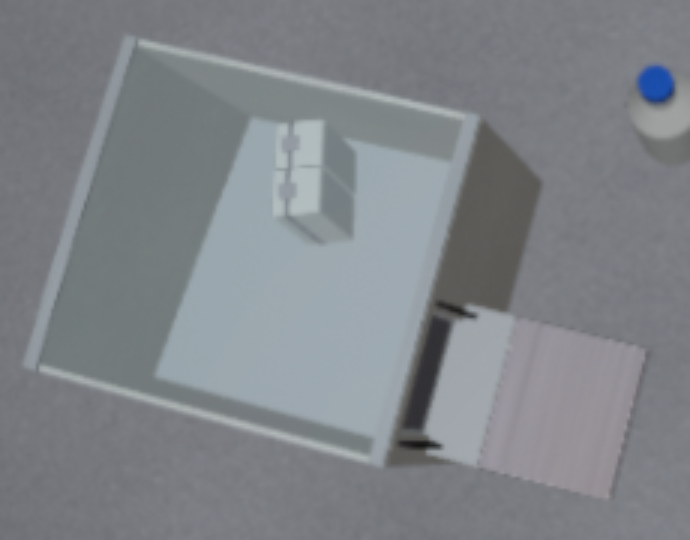

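Both cases are visible inside the box (crop about 300,145 and 300,190), clear of the slide, with the flap shut and the ledge empty.

```bash
python3 cyc.py t3
```

```text
left [(array([ 0.459, -0.273]), -71), (array([ 0.589, -0.289]), -76)]
close [ 0.46   -0.2707] [84. 46.] -71.1
lifted t 63.1 [ 0.459 -0.271  0.119] w 0.0458 F [ 0.4 -0.5 -1.4]
over ledge t 65.5 [0.521 0.07  0.27 ] w 0.046 F [-1.2 -0.  -1.4]
set t 67.1 [0.521 0.071 0.148] w 0.0456 F [-0.1 -0.6  3.9]
on ledge [(array([-0.086,  0.001]), array([86., 46.]), 76.7), (array([-0.069,  0.001]), array([121., 116.]), 75.7)]
down hit False
push hit False
pushed t 74.5 [0.539 0.145 0.168] w 0.0079 F [-1.1 -2.3  1.7]
flap x [(0.55, np.float64(0.01))]
 t 77.3 [ 0.325 -0.101  0.33 ] w 0.0078 F [0.  0.4 0.1]
```

```bash
python3 cyc.py t4
python3 - <<'E'
from h import *
p=grab('top'); save(p,'fin'); 
a=cv2.resize(p['img'][90:270,10:240],(400,313)); save({'img':np.hstack([a,cv2.resize(p['img'],(400,313))])},'fin')
E
```

```text
left [(array([ 0.589, -0.289]), -76)]
close [ 0.5893 -0.2867] [85. 46.] -75.8
lifted t 84.0 [ 0.589 -0.287  0.119] w 0.0458 F [-0.2 -0.6 -1.7]
over ledge t 86.5 [0.522 0.071 0.27 ] w 0.0461 F [-0.2  0.6 -1.9]
set t 88.1 [0.521 0.071 0.148] w 0.046 F [-0.7 -1.4  3.2]
on ledge [(array([-0.086,  0.001]), array([85., 47.]), 76.6)]
NOT AS EXPECTED
```

View pics/fin.png

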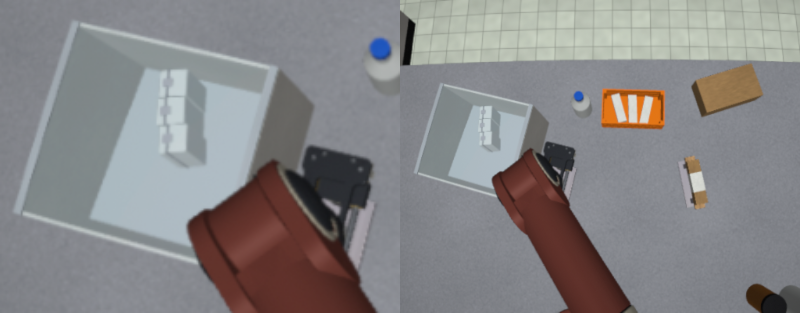

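Three cases are inside the box. The fourth was seen on the ledge at first, but my second look found nothing, probably a missed detection. I'll look again.

Run:
```python
from h import *
L=[]
for _ in range(3):
    r,p=see('case1','wrist',.175,.2,minc=.15)
    L=[l for l in [(x[0]-HO)@np.c_[HX,HN] for x in r] if abs(l[1])<.015 and -.10<l[0]<-.07]; print(L)
    if L: break
save(p,'w5')
if L:
    push(); robot.movep([*hat(-.3,.15),.33],ori(hat(-.3,.15),.33,HY+np.pi/2)); robot.wait(1)
    s=grab('scene'); print('flap x',[(round(d['confidence'],2),((np.median(pts(s,d['mask'])[:,:2],0)-HO)@HX).round(3)) for d in robot.masks_of('flap',s)[:1]]); st()
    cs,p=cases(); print(cs)
    for t,a,b in(('carton',.1,.118),('basket',.06,.08),('spray',.15,.18)): print(t,see(t,'top',a,b)[0],see(t,'scene',a,b)[0])
    save({'img':np.hstack([cv2.resize(p['img'][90:270,10:240],(400,313)),cv2.resize(s['img'],(400,313))])},'fin2')
```

```text
[array([-0.08600785,  0.00073947])]
down hit False
push hit False
pushed t 95.7 [0.539 0.145 0.168] w 0.0079 F [-2.2 -1.8  1.3]
flap x [(0.73, np.float64(0.01))]
 t 99.5 [ 0.324 -0.102  0.33 ] w 0.0078 F [-0.5  0.2 -0.6]
[]
carton [(array([ 0.52559485, -0.41169958]), array([141.19654846,  42.96986389]), 12.376453399658203, 909, 0.69)] [(array([ 0.52868811, -0.41030576]), array([144.17800903,  42.56601334]), 10.929865837097168, 735, 0.98)]
basket [] [(array([ 0.78087207, -0.20321114]), array([223.39428711, 124.15733337]), 88.01722717285156, 1134, 0.85)]
spray [(array([ 0.78527332, -0.02244586]), array([29.78056335, 28.47369385]), 42.95610427856445, 128, 0.76)] [(array([ 0.79086389, -0.02265495]), array([28.40356636, 27.98778915]), 52.34619903564453, 137, 0.92)]
```

View pics/fin2.png

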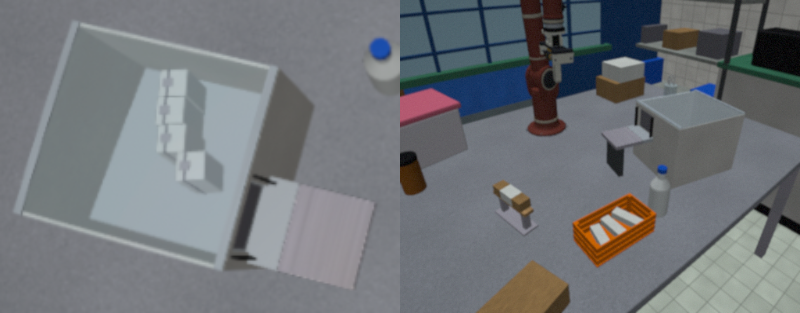

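All four cases are in the box, the flap is shut, the ledge is empty, the carton is on the shelf, and the bystanders haven't moved.

```bash
python3 -c "
from h import *
robot.hand_in(); st()"
```

```text
the job is handed in; nothing more can be done
the job is handed in; nothing more can be done
```

The bench is cleared and the job handed in, with about 100 s on the robot's clock at the last check. I moved the carton from the ledge to the shelf first. Then I set each of the four cases on the ledge in turn and pushed it through the flap.

My last checks before handing in:
- **Cases:** all four are visible inside the box from above. None are left on the table or the ledge.
- **Flap:** it reads shut, with its plane about 10 mm inside the front face.
- **Carton:** it rests lengthwise on the shelf, centred to about 2 mm and 1°, judged from two cameras.
- **Spray bottle and basket:** the scene camera finds both where they were at the start. The top camera missed the basket in its last depth check.

One check disagreed. The network once missed the fourth case on the ledge, so my script stopped. A second look found it in the right place, and the push went normally.

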